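Unlock the specimen carriage with its cam and push it over the lens

TASK

Bring the specimen over the lens of the low imaging unit by gentle pushes of the fingertips alone. First push the red crank knob round until the cam's low point (yellow mark) squarely faces the yellow follower nose of the carriage; only then push the blue plate so that the carriage slides forward, towards the cam, fully home. Nothing is to be squeezed or lifted: leave the dish untouched in its nest and the other things where they stand, and finish with the hand clear.

Things in the scene. Friction and masses are not known exactly. Their poses are not given: they have to be found in the camera images.
- imager: Fixed low imaging unit, a white and black deck 300 x 170 mm, top 30 mm above the table. Its origin is on the table, 5 mm from the deck's middle. Its +x is the carriage's forward direction (towards the cam), +y is left of that, z up. In this frame: lens window at x = -15 mm, y = 0; cam axis at x = +75 mm, y = 0; aluminium guide strips at y = +-42 mm, 36 mm high.
- cam (a joint): Turn of the cam, rad, growing anticlockwise seen from above, free from -0.6 to 2.8. 0 = low point squarely faces the carriage and the crank points along the unit's -y, square to the carriage's way; within 0.25 counts as low. Starts at 1.5 to 2.5, so turn it clockwise. Stiff (about 4 N at the knob), stays where left; no stop or click at 0. Off its low point it blocks a gentle push of the carriage.
- cam_axis (a point): Point on the cam's upright pivot axis, at the height of the crank knob's top, 88 mm above the table. The cam is an aluminium eccentric disc, radius 38 mm, its centre 20 mm off the axis, lying 34 to 46 mm above the table; its low point, marked yellow, is 18 mm from the axis.
- crank_knob (a point): Centre of the top of the red crank knob, an upright pin 18 mm in diameter, 65 mm from the cam's axis, reaching from 56 to 88 mm above the table. The dark crank bar under it, 14 mm wide, has its top at 56 mm. Seen from above, its direction from the axis is the unit's -y turned by cam.
- carriage (a joint): Travel of the carriage along the unit's +x, m: 0 = fully back (start), 0.060 = fully home against its stop, dish over the lens, follower nose 1.5 mm from the low cam. Friction about 2 N; stays where it is left. Dark plate 80 x 74 mm, top 40 mm above the table, with a yellow follower nose 18 mm wide at its front.
- push_plate (a point): On the carriage, middle of the rear face of its upright blue push plate, 86 mm above the table, which is the plate's top edge: 50 mm wide, 8 mm thick, reaching down to 34 mm above the table. Push it along the unit's +x from behind (from the unit's -x side).
- nest (a point): On the carriage, centre of the nest in which the dish stands, 48 mm ahead of push_plate and 40 mm above the table.
- dish: Loose clear specimen dish, 54 mm in diameter, 14 mm high, 30 g, with an amber filling, standing in the nest behind four low lips; it rides along with the carriage. Origin at the centre of its underside.
- objective: Loose steel objective, 24 mm in diameter, 46 mm high, standing on the deck left of the carriage. Leave alone. Origin at the centre of its underside.
- vial: Loose amber vial, 22 mm in diameter, 50 mm high, standing on the deck right of the carriage. Leave alone. Origin at the centre of its underside.
- reagent: Loose amber bottle, 60 mm in diameter, 130 mm high, on the table. Leave alone. Origin at the centre of its underside.
- beaker: Loose glass beaker, 70 mm in diameter, 85 mm high, on the table. Leave alone. Origin at the centre of its underside.
- slide_box: Loose blue box of glass slides, 100 x 80 x 35 mm, on the table. Leave alone. Origin at the centre of its underside.
- spare_dish: Loose spare dish, 54 mm in diameter, 14 mm high, on the table. Leave alone. Origin at the centre of its underside.
- cover_glass_box: Loose green box, 50 x 70 x 25 mm, on the table left of the unit. Leave alone. Origin at the centre of its underside.
There are look-alikes about, which are no part of the job. What is shaped like the dish but green is not meant.

How it is judged:
On the way, in this order (a step that is already met when the one before it is completed fails the run):
1. the cam is turned to its low point while the carriage is still back (value of joint cam between -0.25 and 0.25 rad and value of joint carriage below 0.012 m), for 0.2 s.
2. the carriage is pushed fully home (value of joint carriage above 0.057 m), for 0.2 s.
At the end, for the whole second after the job is handed in: The cam is within 0.25 rad (14 degrees) of its low point, the carriage within 3 mm of fully home (travel over 57 of 60 mm), and the dish stands level and at rest within 6 mm of the nest's centre (value of joint cam between -0.25 and 0.25 rad and value of joint carriage above 0.057 m and distance between dish and nest below 0.006 m and angle between dish's own z axis and vertical below 0.1 rad and linear speed of dish below 0.02 m/s); the robot touches nothing.
It fails at once if the carriage is pushed forward (over 12 mm) while the cam is more than 0.35 rad off its low point (value of joint carriage above 0.012 m and (value of joint cam above 0.35 rad or value of joint cam below -0.35 rad)).
It fails at once if the dish is lifted or knocked out of its nest (more than 10 mm off its centre) (distance between dish and nest above 0.01 m).
It fails at once if another thing is lifted, carried or shifted by more than 20 mm (distance of any of objective, vial, reagent, beaker, slide_box, spare_dish, cover_glass_box from where it was at the start of the episode above 0.02 m).
It fails at once if the cam with its crank, or the carriage, is squeezed or forced with over 40 N (contact force between the fingers and cam above 40 N or contact force between the fingers and carriage above 40 N).
It fails at once if the fingers touch the dish with over 2 N (contact force between the fingers and dish above 2 N).
It also fails if it takes over 56 s, if anything falls off the work surface, if the arm or the gripper's body presses on something with over 40 N, if the wrist force passes 120 N, or if a joint passes its speed limit or range.

ROBOT

A 6-joint arm with a two-finger parallel gripper is mounted at the origin on the work surface. World frame = base frame: x ahead of the robot, y to its left, z up, the work surface at z = 0. Lengths are in m, angles in rad, forces in N, time in s.
With the tool pointing down it reaches from about 0.15 to 0.775 m from the base axis. Payload 6.1 kg.
Tool frame: the origin (TCP) lies at the very end of the fingers, on their centre line; the grasp point (between the pads) lies 19 mm behind it (robot.hold_point_z is the distance from the TCP to the grasp point, in m); x points along the fingers, z is the direction in which the jaws open and shut, and the axes are right-handed (so a half turn about x gives the same grasp; the last joint's range is limited). The gripper opens to 85 mm and grips with 20 to 120 N. Pads are 22 mm wide; open, the fingers measure 114 mm over their backs; the gripper's body (76 mm by 85 mm) begins 54 mm behind the grasp point. The pads swing forward as they close: fully open they stand 13 mm farther back than shut.
Start: joints at [1.304, 0.126, -0.04, 1.405, 0, 1.571], TCP at [0.138, 0.506, 0.231] pointing down, gripper open.
Joint ranges: [-2.72, 2.72], [-0.95, 1.95], [-1.27, 1.35], [-1.78, 2.02], [-1.46, 1.47], [-3.14, 3.14]. Speed limits (rad/s): [2.39, 2.39, 3.01, 3.14, 3.14, 3.14].

INTERFACE

Orientations are given as a rotation vector (axis times angle).
In Python, from station import readout, get_image, robot, models gives the robot as it stands. The module is installed in compiled form; this text tells all that it offers.
- The arm moves only by the shell command python3 -m handwheel 'ROWS' [FORCE]. ROWS is JSON, a list of rows, each a list of 5 numbers: the opening in per cent of the stroke, from 0 (shut) to 100 (fully open), then the shift along the tool's x, y, z in units of 40 mm (1.0 is 40 mm), then the turn about the tool's x in units of 10 degrees (1.0 is 10 degrees). A call has 1 to 8 rows; each row shifts and turns the pose as measured when the row begins, along the tool's axes as they then stand; what a row does not reach is not made up. A row lasts 1/8 s, in which the tool goes at most 62.5 mm and 10.7 degrees, less where a joint would pass 70% of its speed; a pose out of reach is approached as far as the arm can. A call is refused whole if a number of a shift passes 1 or a number of a turn 1, either way. A call with a gripper value outside its range is refused whole. The fingers move at their own pace and stop on an object; FORCE is the grip in N (left out, the last holds). Time passes only in rows, so rows that do not move let the fingers close. It gives the time, the measured TCP pose, the force and the opening at its end, in the units of the state.
- readout.read_state(): the state, without advancing time (a new reading comes with each control period).
- get_image(name): name is "scene" or "top"; returns a dict with "img" (400x640x3 uint8, red, green, blue), "vfov" (degrees; the focal length in pixels is half the picture's height over the tangent of half this angle, whatever the lens; pixels are square), "cx", "cy" (the principal point, pixels), "eye" and "rotation" of the camera in the world. Camera axes: x right, y down, z forward; pixel columns grow to the right and rows downward; lengths in m; the calibration is good to about 2 mm. A picture is of the moment at which its call begins. There is no depth.
- robot.finish_job(): hands the job in, once; it reports no verdict.
Trained networks look in a picture, given as the dict that the camera call returned (one of the last four; its "shot" number tells which), for a name from the list of things; names that differ only in an ending like _2 or _b are one class to them, and where a whole thing is asked for, a point or a joint stands for the part that bears it (a point fixed in the world has none). Each returns a list of dicts, best first, with "p" (0 to 1); they miss things now and then, are a little off and sometimes report something else, mostly with a low value. They report only what shows in the picture. A call takes as long as a camera call. They do not tell look-alikes from the thing itself.
- models.silhouettes(name, picture): "region" (400x640 bool, what is visible of it).
- models.mark_of(name, picture): "position" ([x, y, z] in m, in the coordinates of the camera as it stood for that picture, good to about 4 mm: a listed point, or the origin of a listed thing).
The state is a dict: "time_s": time; "joint_pos": joint angles; "qvel": joint speeds; "effort": joint torques, N m; "tcp_pos": TCP position; "tool_rot": TCP orientation; "contact_force": force on the tool from outside, world axes, zero at the start; "wrist_torque": the same for the moment, N m; "finger_gap": finger opening in m.
Only numpy, scipy, OpenCV 4.12 (cv2) and the standard library are available. Lean on these libraries where they do the work, as an engineer would, in place of code of your own. Each camera call takes 0.05 s, during which the arm holds its last target.

## Working session

There is one attempt and no reset: what is moved stays moved. The work goes in short steps, Python scripts to look and compute and a shell command to move; the robot and the scene stay as the last step left them, time stands still between calls to the robot, and variables do not carry over. Pictures are saved under pics/ and viewed, and the job is handed in when it is done.

```bash
mkdir -p pics; cat > h.py <<'E'
import numpy as np, cv2
from station import readout, get_image, robot, models
def w(im,p): return np.array(im['eye'])+np.array(im['rotation'])@np.array(p)
def save(im,n): cv2.imwrite('pics/'+n,im['img'][:,:,::-1])
def proj(im,P):
    p=np.array(im['rotation']).T@(np.array(P)-np.array(im['eye'])); f=200/np.tan(np.radians(im['vfov'])/2)
    return im['cx']+f*p[0]/p[2], im['cy']+f*p[1]/p[2]
def ray(im,u,v,z):
    f=200/np.tan(np.radians(im['vfov'])/2)
    d=np.array(im['rotation'])@np.array([(u-im['cx'])/f,(v-im['cy'])/f,1]); e=np.array(im['eye'])
    return e+d*(z-e[2])/d[2]
E
python3 - <<'E'
from h import *
np.set_printoptions(precision=4,suppress=True)
s=readout.read_state(); print(s)
for c in ['top','scene']:
    im=get_image(c); save(im,c+'0.png'); print(c,im['eye'],im['vfov'],im['cx'],im['cy']); print(np.array(im['rotation']))
    for n in ['imager','cam_axis','crank_knob','push_plate','nest','dish','objective','vial','reagent','beaker','slide_box','spare_dish','cover_glass_box']:
        try:
            for r in models.mark_of(n,im)[:3]: print(n,round(r['p'],2),w(im,r['position']))
        except Exception as e: print(n,e)
E
```

```text
{'time_s': 0.0, 'joint_pos': array([ 1.304 ,  0.1264, -0.0406,  1.4054, -0.    ,  1.5708]), 'qvel': array([ 0.0007,  0.0009, -0.0006, -0.0008, -0.0005,  0.0009]), 'effort': array([  0.0011, -43.5918,  35.2922,   0.0175,  -0.0001,   0.    ]), 'tcp_pos': array([0.1383, 0.506 , 0.2305]), 'tool_rot': array([-1.0114,  1.325 ,  1.0098]), 'contact_force': array([-0.1096, -0.0579, -0.3167]), 'wrist_torque': array([0.0248, 0.0365, 0.0203]), 'finger_gap': 0.08545474430771283}
top [0.3527 0.0007 1.128 ] 55.95844338829701 307.6385485350071 205.49510122229762
[-2.1417  2.1289 -0.2104]
imager 0.66 [ 0.1867 -0.1652  0.9621]
cam_axis 0.96 [0.3734 0.0214 1.1487]
crank_knob 0.71 [0.4425 0.0905 1.2178]
push_plate 0.73 [-0.1498 -0.5018  0.6255]
nest 0.6 [-0.0195 -0.3715  0.7558]
dish 0.66 [-0.1601 -0.5121  0.6152]
dish 0.65 [ 0.0044 -0.3476  0.7797]
objective 0.59 [-0.1059 -0.4579  0.6694]
vial 0.67 [ 0.1831 -0.1688  0.9585]
vial 0.57 [ 0.1309 -0.2211  0.9062]
reagent 0.59 [0.614  0.262  1.3893]
beaker 0.6 [-0.7258 -1.0777  0.0496]
beaker 0.25 [-0.0086 -0.3605  0.7668]
slide_box 0.61 [-0.5642 -0.9162  0
[... 193 characters left out ...]
844] 48.30481143833949 317.4960275301125 198.9361612546573
[-0.7586 -2.5726  1.1642]
imager 0.86 [2.4688 2.2189 2.3089]
cam_axis 0.75 [2.547  2.2971 2.3872]
cam_axis 0.72 [2.6791 2.4292 2.5192]
crank_knob 0.94 [2.7041 2.4542 2.5443]
push_plate 0.57 [2.5735 2.3236 2.4136]
nest 0.69 [2.5139 2.264  2.354 ]
nest 0.24 [2.5404 2.2905 2.3805]
dish 0.84 [2.1447 1.8948 1.9849]
dish 0.65 [2.3436 2.0937 2.1837]
dish 0.48 [2.5214 2.2715 2.3616]
objective 0.42 [2.6777 2.4278 2.5179]
objective 0.38 [2.3168 2.0669 2.1569]
vial 0.54 [2.3266 2.0767 2.1667]
reagent 0.86 [1.5429 1.293  1.383 ]
reagent 0.37 [2.692  2.4421 2.5321]
spare_dish 0.66 [1.5325 1.2826 1.3726]
cover_glass_box 0.61 [1.4416 1.1917 1.2817]
```

Rotation is a rotation vector; fix that.

```bash
cat > h.py <<'E'
import numpy as np, cv2
from scipy.spatial.transform import Rotation as R
from station import readout, get_image, robot, models
np.set_printoptions(precision=4,suppress=True)
def rot(im): return R.from_rotvec(im['rotation']).as_matrix()
def w(im,p): return np.array(im['eye'])+rot(im)@np.array(p)
def save(im,n): cv2.imwrite('pics/'+n,im['img'][:,:,::-1])
def F(im): return 200/np.tan(np.radians(im['vfov'])/2)
def proj(im,P):
    p=rot(im).T@(np.array(P)-np.array(im['eye'])); f=F(im)
    return im['cx']+f*p[0]/p[2], im['cy']+f*p[1]/p[2]
def ray(im,u,v,z):
    f=F(im)
    d=rot(im)@np.array([(u-im['cx'])/f,(v-im['cy'])/f,1]); e=np.array(im['eye'])
    return e+d*(z-e[2])/d[2]
E
python3 - <<'E'
from h import *
print(R.from_rotvec(readout.read_state()['tool_rot']).as_matrix())
for c in ['top','scene']:
    im=get_image(c); save(im,c+'1.png')
    for n in ['imager','cam_axis','crank_knob','push_plate','nest','dish','objective','vial','reagent','beaker','slide_box','spare_dish','cover_glass_box']:
            for r in models.mark_of(n,im)[:3]: 
                P=w(im,r['position']);print(c,n,round(r['p'],2),P,np.round(proj(im,P)))
E
```

```text
[[ 0.     -0.9646  0.2637]
 [-0.      0.2637  0.9646]
 [-1.     -0.     -0.    ]]
top imager 0.69 [ 0.5275 -0.0094  0.0002] [305. 215.]
top imager 0.41 [ 0.4005 -0.0154  0.0876] [307. 256.]
top cam_axis 0.79 [0.4561 0.0126 0.0586] [297. 237.]
top cam_axis 0.39 [0.6541 0.3159 0.0074] [199. 173.]
top push_plate 0.87 [ 0.6487 -0.0358  0.0843] [314. 169.]
top nest 0.83 [ 0.6039 -0.0292  0.0352] [312. 188.]
top dish 0.8 [ 0.7533  0.049  -0.0008] [286. 144.]
top dish 0.67 [ 0.7738 -0.0381  0.0003] [314. 138.]
top dish 0.4 [0.6009 0.0425 0.0283] [288. 189.]
top objective 0.51 [ 0.5794 -0.0929  0.0283] [333. 197.]
top vial 0.56 [0.6012 0.044  0.0312] [287. 189.]
top vial 0.24 [ 0.3999 -0.0146  0.087 ] [307. 256.]
top reagent 0.8 [0.6555 0.3142 0.0052] [199. 173.]
top beaker 0.83 [ 0.5941 -0.3798 -0.0008] [425. 195.]
top slide_box 0.85 [ 0.4026 -0.491   0.0024] [466. 257.]
top slide_box 0.73 [ 0.5792 -0.0949  0.0292] [334. 197.]
top slide_box 0.34 [ 0.5487  0.3869 -0.0022] [174. 207.]
top spare_dish 0.81 [0.4085 0.3947 0.0036] [167. 254.]
top cover_glass_box 0.94 [0.548  0.3896 0.0011] [173. 
[... 508 characters left out ...]
[242. 237.]
scene dish 0.65 [0.7533 0.0475 0.0005] [263. 253.]
scene dish 0.62 [ 0.6031 -0.0289  0.0382] [297. 205.]
scene objective 0.61 [ 0.5921 -0.3795  0.0016] [248. 153.]
scene objective 0.56 [ 0.5813 -0.0937  0.0258] [292. 193.]
scene objective 0.26 [ 0.3974 -0.0166  0.0893] [359. 168.]
scene vial 0.67 [0.6024 0.0398 0.0287] [310. 221.]
scene reagent 0.69 [0.6565 0.3153 0.0008] [353. 308.]
scene beaker 0.65 [ 0.5922 -0.3793  0.002 ] [248. 153.]
scene slide_box 0.69 [ 0.3988 -0.4933 -0.0012] [281. 122.]
scene spare_dish 0.87 [ 0.407   0.3924 -0.0004] [454. 283.]
scene cover_glass_box 0.59 [0.553  0.3849 0.0004] [406. 308.]
scene cover_glass_box 0.19 [ 0.5908 -0.3809  0.0002] [248. 153.]
```

View pics/top0.png

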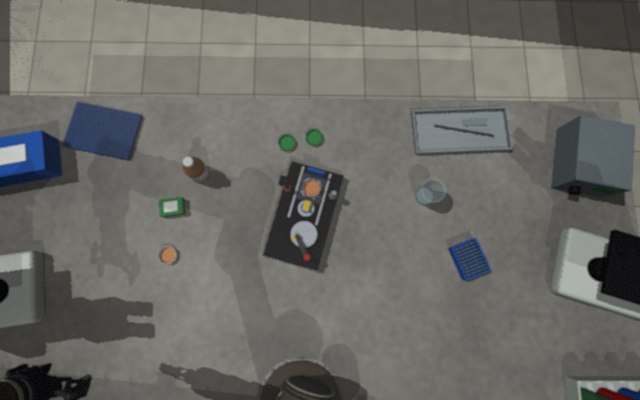

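View pics/scene0.png

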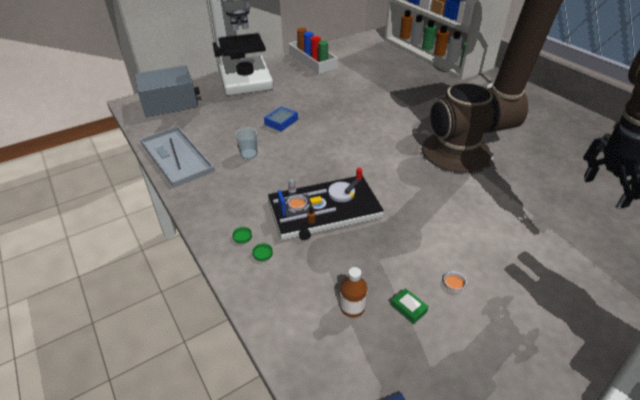

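The top view shows the unit at about (305,215), with the cam towards the robot. The red knob is at (307,257) and the blue push plate at (315,169). I'll refine these using colour.

```bash
cat >> h.py <<'E'
def blobs(im,kind,box):
    a=im['img'].astype(int); r,g,b=a[...,0],a[...,1],a[...,2]
    if kind=='red': m=(r>110)&(r>2.2*g)&(r>2.2*b)
    if kind=='yellow': m=(r>130)&(g>100)&(b<0.55*g)
    if kind=='blue': m=(b>60)&(b>1.8*r)&(b>1.5*g)
    k=np.zeros(m.shape,bool); k[box[1]:box[3],box[0]:box[2]]=1
    n,l,s,c=cv2.connectedComponentsWithStats((m&k).astype(np.uint8))
    return [(c[i],s[i][4]) for i in range(1,n) if s[i][4]>3]
def crop(im,box,k,n):
    c=im['img'][box[1]:box[3],box[0]:box[2],::-1]; cv2.imwrite('pics/'+n,cv2.resize(c,None,fx=k,fy=k,interpolation=cv2.INTER_CUBIC))
E
python3 - <<'E'
from h import *
T=get_image('top'); S=get_image('scene'); 
bt=(255,155,350,280); bs=(260,150,390,240)
for k,z in (('red',.075),('yellow',.045),('blue',.08)):
    for im,b,n in ((T,bt,'T'),(S,bs,'S')):
        for c,a in blobs(im,k,b): print(k,n,c,a,ray(im,*c,z))
crop(T,bt,6,'tc.png'); crop(S,bs,6,'sc.png')
E
```

```text
red T [306.4138 256.7241] 29 [ 0.3992 -0.0143  0.075 ]
red S [358.9362 172.7447] 47 [ 0.3998 -0.0131  0.075 ]
yellow T [306.2963 205.1852] 54 [ 0.55   -0.0136  0.045 ]
yellow T [292.8889 238.1111] 9 [0.4534 0.0245 0.045 ]
yellow S [351.3636 194.    ] 11 [0.4526 0.0243 0.045 ]
yellow S [315.4583 199.8611] 72 [ 0.5521 -0.0111  0.045 ]
blue T [315.3725 171.2157] 102 [ 0.6432 -0.0388  0.08  ]
blue S [281.6774 202.4355] 124 [ 0.6544 -0.0189  0.08  ]
```

```bash
python3 -m handwheel '[[0,0,0,0,1],[0,0,0,0,0]]' 20; python3 -c "
from h import *
print(readout.read_state())"
```

```text
time_s: 3.15
tcp_pos: [0.1384, 0.5064, 0.2313]
tool_rot: [-0.876, 1.387, 0.876]
contact_force: [0.4, 0.6, 0.1]
finger_gap: 0.0521
{'time_s': 3.15, 'joint_pos': array([ 1.304 ,  0.1258, -0.0396,  1.4054,  0.    ,  1.7482]), 'qvel': array([-0.0011,  0.    , -0.0017, -0.0009, -0.0012, -0.0233]), 'effort': array([ -0.0014, -43.5758,  35.3124,   0.0016,   0.0002,   0.5359]), 'tcp_pos': array([0.1384, 0.5064, 0.2313]), 'tool_rot': array([-0.8761,  1.3873,  0.8761]), 'contact_force': array([0.38  , 0.5587, 0.1391]), 'wrist_torque': array([-0.0169,  0.0341,  0.0143]), 'finger_gap': 0.05213810594475079}
```

View pics/tc.png

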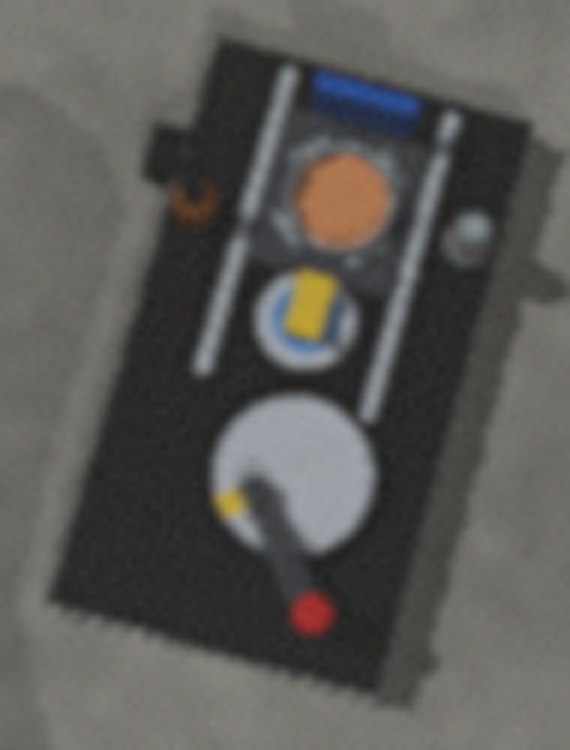

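View pics/sc.png

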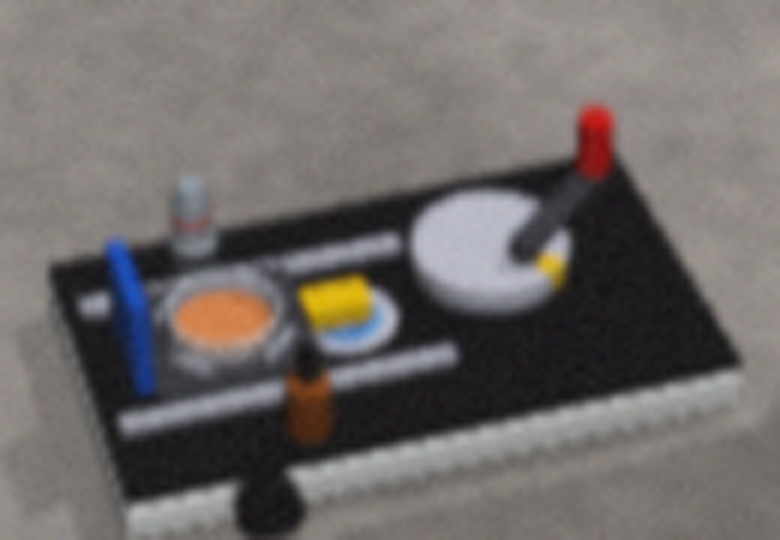

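```bash
python3 -m handwheel '[[0,0,-1,-0.79,0],[0,0,-1,-0.79,0],[0,0,-1,-0.79,0],[0,0,-1,-0.79,0],[0,0,-1,-0.79,0],[0,0,-1,-0.79,0],[0,0,-1,-0.79,0],[0,0,-1,-0.79,0]]'
cat > t.py <<'E'
import sys
from h import *
# target x y z heading of tool z (deg)
s=readout.read_state(); M=R.from_rotvec(s['tool_rot']).as_matrix(); p=np.array(s['tcp_pos'])
print('t',s['time_s'],'tcp',p,'headz',np.degrees(np.arctan2(M[1,2],M[0,2])),'tilt',M[2],'j6',s['joint_pos'][5],'f',s['contact_force'],'gap',s['finger_gap'])
if len(sys.argv)>1:
    t=np.array([float(v) for v in sys.argv[1:4]]); print('units tool xyz',M.T@(t-p)/0.04)
E
python3 t.py 0.414 -0.048 0.11
```

```text
time_s: 4.15
tcp_pos: [0.3278, 0.1358, 0.2312]
tool_rot: [-0.905, 1.37, 0.903]
contact_force: [0.3, 0.9, 0.5]
finger_gap: -0.0004
t 4.15 tcp [0.3278 0.1358 0.2312] headz 66.69889960889681 tilt [-1.     -0.0032  0.003 ] j6 0.7996732980956073 f [0.3159 0.9202 0.4843] gap -0.0003834532991077929
units tool xyz [ 3.0329 -3.7882 -3.3771]
```

```bash
python3 -m handwheel '[[0,0,-0.95,-0.85,0],[0,0,-0.95,-0.85,0],[0,0,-0.95,-0.85,0],[0,0,-0.95,-0.85,0],[0,0.5,0,0,-1],[0,0.5,0,0,-1],[0,0.5,0,0,-1],[0,0.5,0,0,-1]]'
python3 t.py 0.414 -0.048 0.064; python3 -c "
from h import *
T=get_image('top');S=get_image('scene');crop(T,(255,155,350,280),6,'tc2.png');crop(S,(240,80,400,240),4,'sc2.png')"
```

```text
time_s: 5.15
tcp_pos: [0.4198, -0.0602, 0.1516]
tool_rot: [-1.456, 1.024, 1.44]
contact_force: [-0.9, -0.4, 0.6]
finger_gap: 0.0003
t 5.15 tcp [ 0.4198 -0.0602  0.1516] headz 109.07126640338309 tilt [-0.9999 -0.0119 -0.0026] j6 -0.47737212231240256 f [-0.8537 -0.4378  0.6362] gap 0.00029134093899640815
units tool xyz [2.189  0.064  0.3408]
```

View pics/sc2.png

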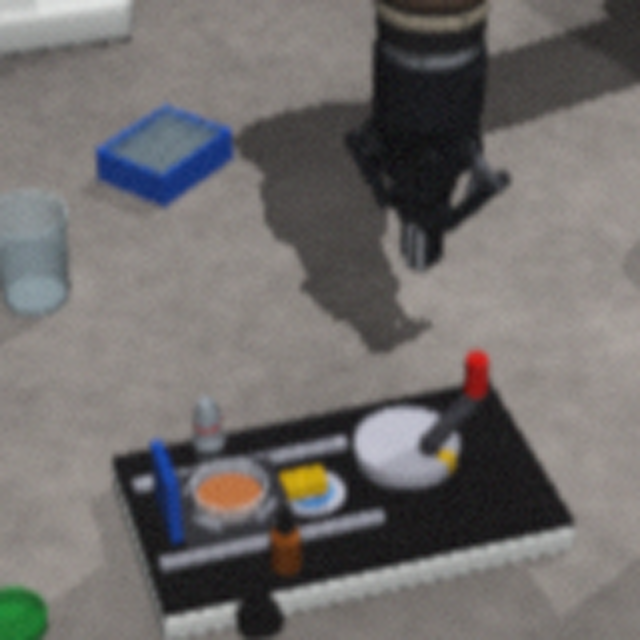

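View pics/tc2.png

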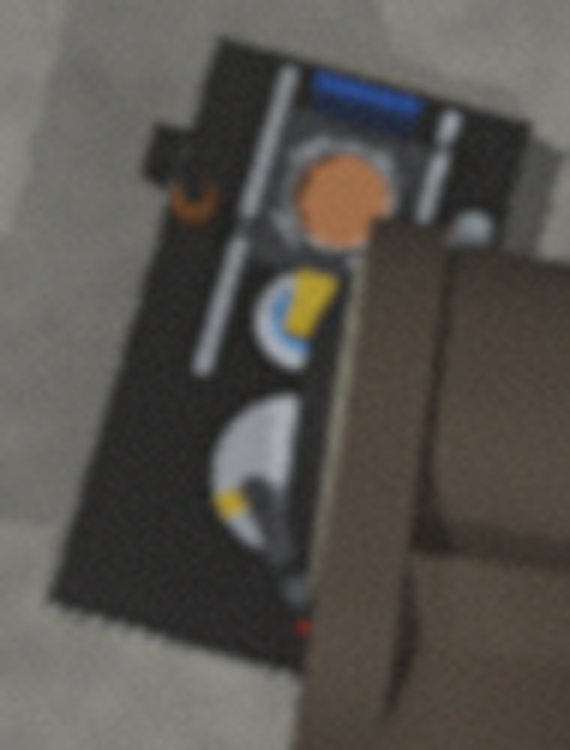

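```bash
python3 -m handwheel '[[0,0.75,0,0,-0.5],[0,0.75,0.06,0,0],[0,0.7,0,0,0],[0,0,0,0,0]]'
python3 t.py 0.3995 -0.0137 0.064
```

```text
time_s: 5.75
tcp_pos: [0.4192, -0.0608, 0.0641]
tool_rot: [-1.512, 0.977, 1.493]
contact_force: [0.3, -1.0, -0.3]
finger_gap: 0.0002
t 5.75 tcp [ 0.4192 -0.0608  0.0641] headz 113.50606105938648 tilt [-0.9999 -0.0127 -0.0041] j6 -0.5566132852373209 f [ 0.2951 -0.954  -0.3262] gap 0.00019741078117637857
units tool xyz [-0.0031 -0.0175  1.2777]
```

```bash
python3 -m handwheel '[[0,0,0,0.4,0],[0,0,0,0.15,0],[0,0,0,0.1,0]]'
python3 t.py 0.3995 -0.0137 0.064;python3 -m handwheel '[[0,0,0,0.1,0]]';python3 t.py 0.3995 -0.0137 0.064;
```

```text
time_s: 6.12
tcp_pos: [0.4105, -0.0355, 0.0678]
tool_rot: [-1.514, 0.976, 1.488]
contact_force: [-0.7, -0.4, 0.5]
finger_gap: 0.0004
t 6.125 tcp [ 0.4105 -0.0355  0.0678] headz 113.42037651496773 tilt [-0.9998 -0.0173 -0.0064] j6 -0.4969919170254959 f [-0.6822 -0.3774  0.4727] gap 0.0004030668129589874
units tool xyz [0.0915 0.0367 0.61  ]
time_s: 6.25
tcp_pos: [0.409, -0.0322, 0.0683]
tool_rot: [-1.516, 0.977, 1.486]
contact_force: [0.1, -5.7, -2.0]
finger_gap: -0.0002
t 6.25 tcp [ 0.409  -0.0322  0.0683] headz 113.4247927611506 tilt [-0.9998 -0.0172 -0.0089] j6 -0.4876151349355583 f [ 0.0922 -5.6679 -2.0372] gap -0.00017235910580637375
units tool xyz [0.1028 0.0369 0.5199]
```

```bash
cat > g.py <<'E'
from h import *
A=np.array([0.458,0.0117])
s=readout.read_state(); M=R.from_rotvec(s['tool_rot']).as_matrix(); p=np.array(s['tcp_pos'])
hz=np.degrees(np.arctan2(M[1,2],M[0,2]))
# finger C; face at 21mm to knob centre along z; solve knob on circle 65
z=M[:2,2]/np.linalg.norm(M[:2,2]); y=M[:2,1]/np.linalg.norm(M[:2,1])
d=p[:2]+0.021*z-A
b=d@y; # find s: |d+s*y|=.065
sq=b*b-(d@d-.065**2)
for sg in (1,-1):
    if sq>0:
        sl=-b+sg*np.sqrt(sq); k=d+sl*y; th=np.degrees(np.arctan2(k[1],k[0]))
        print('knob y-off mm',round(sl*1e3,1),'knob hd',round(th%360,1),'cam deg',round((th%360)-74.6,1),'ideal headz',round(th%360-90,1))
print('t',s['time_s'],'tcp',p,'headz',round(hz,1),'f',s['contact_force'],'rad',np.linalg.norm(p[:2]-A),M[2])
E
python3 -m handwheel '[[0,0.05,0.07,0.29,1],[0,0.05,0.07,0.29,1],[0,0.05,0.07,0.29,1]]'; python3 g.py
```

```text
time_s: 6.62
tcp_pos: [0.3948, -0.0023, 0.0642]
tool_rot: [-1.127, 1.256, 1.089]
contact_force: [-0.9, -4.8, 3.5]
finger_gap: 0.0002
knob y-off mm 4.2 knob hd 173.5 cam deg 98.9 ideal headz 83.5
knob y-off mm -125.8 knob hd 351.2 cam deg 276.6 ideal headz 261.2
t 6.625 tcp [ 0.3948 -0.0023  0.0642] headz 82.3 f [-0.9485 -4.7635  3.5176] rad 0.06472865156104975 [-0.9997 -0.0251 -0.0049]
```

```bash
python3 -m handwheel '[[0,0,0.12,0.29,1],[0,0,0.1,0.29,1],[0,0,0.08,0.29,1]]'; python3 g.py
python3 -c "
from h import *
T=get_image('top');S=get_image('scene');crop(T,(255,155,350,280),5,'tc3.png');crop(S,(240,80,400,240),4,'sc3.png')"
```

```text
time_s: 7.0
tcp_pos: [0.394, 0.0326, 0.0646]
tool_rot: [-0.716, 1.439, 0.676]
contact_force: [0.3, -4.9, -0.5]
finger_gap: -0.0002
knob y-off mm 2.0 knob hd 143.7 cam deg 69.1 ideal headz 53.7
knob y-off mm -127.9 knob hd 318.7 cam deg 244.1 ideal headz 228.7
t 7.0 tcp [0.394  0.0326 0.0646] headz 51.2 f [ 0.3122 -4.936  -0.4957] rad 0.067287289425881 [-0.9995 -0.0298  0.0045]
```

View pics/sc3.png

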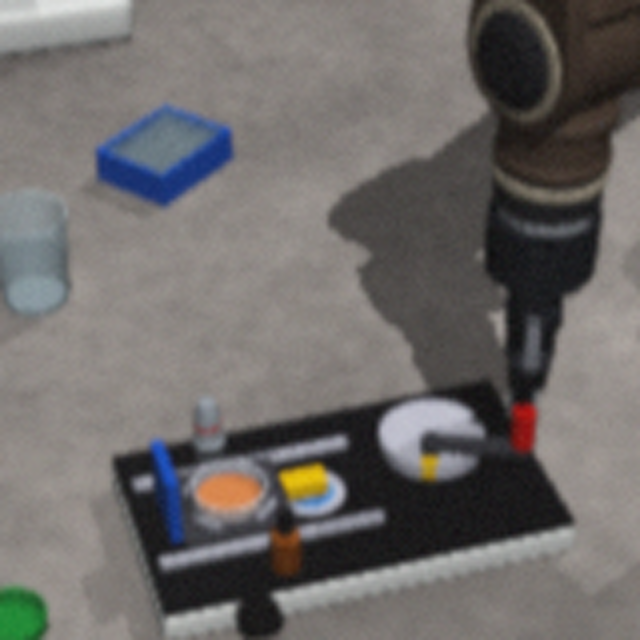

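The scene view shows the finger behind the red knob at about (525,425 in the crop). The crank has turned as planned and everything else is undisturbed.

```bash
python3 -m handwheel '[[0,0.02,0.09,0.29,1],[0,0.02,0.09,0.29,0.95],[0,0.02,0.09,0.29,0.95],[0,0.02,0.09,0.29,0.95]]'; python3 g.py
```

```text
time_s: 7.6
tcp_pos: [0.4203, 0.0703, 0.062]
tool_rot: [-0.19, 1.543, 0.159]
contact_force: [-3.5, -2.5, 2.4]
finger_gap: 0.0002
knob y-off mm -0.6 knob hd 105.3 cam deg 30.7 ideal headz 15.3
knob y-off mm -130.4 knob hd 280.2 cam deg 205.6 ideal headz 190.2
t 7.6 tcp [0.4203 0.0703 0.062 ] headz 12.8 f [-3.5161 -2.4592  2.3816] rad 0.0696980590109314 [-0.9996 -0.0218  0.0184]
```

```bash
python3 -m handwheel '[[0,0,0.06,0.29,1],[0,0,0.06,0.29,0.9],[0,0,0.03,0.15,0.5]]'; python3 g.py
python3 - <<'E'
from h import *
T=get_image('top');S=get_image('scene');crop(T,(255,155,350,280),5,'tc4.png');crop(S,(260,130,400,240),5,'sc4.png')
for im,b in ((T,(255,155,350,280)),(S,(260,130,390,240))):
    for k,z in (('red',.078),('yellow',.045)):
        for c,a in blobs(im,k,b):
            P=ray(im,*c,z); d=P[:2]-[.458,.0117]; print(k,c,a,P,np.degrees(np.arctan2(d[1],d[0]))%360)
E
```

```text
time_s: 7.98
tcp_pos: [0.4455, 0.0808, 0.062]
tool_rot: [0.147, 1.549, -0.161]
contact_force: [-4.8, 1.5, 1.9]
finger_gap: 0.0002
knob y-off mm -0.5 knob hd 82.9 cam deg 8.3 ideal headz -7.1
knob y-off mm -130.2 knob hd 254.6 cam deg 180.0 ideal headz 164.6
t 7.975 tcp [0.4455 0.0808 0.062 ] headz -11.3 f [-4.8071  1.5343  1.86  ] rad 0.07024117371890728 [-0.9998 -0.0074  0.0167]
yellow [306.3393 205.1607] 56 [ 0.5501 -0.0137  0.045 ] 344.56317959490707
red [358.6154 198.4423] 52 [0.4702 0.0804 0.078 ] 79.96109717721431
yellow [315.5342 199.8767] 73 [ 0.552  -0.0109  0.045 ] 346.48297518907077
```

View pics/sc4.png

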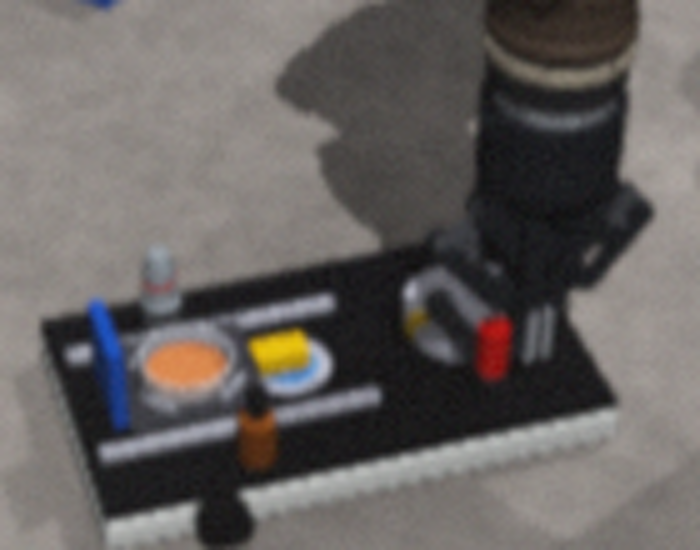

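View pics/tc4.png

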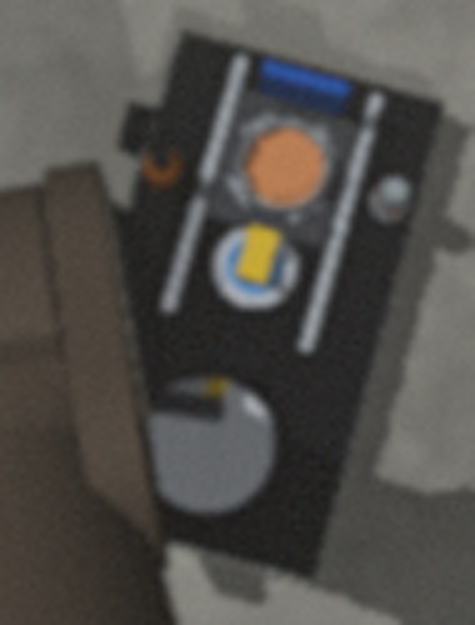

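```bash
python3 -m handwheel '[[0,0,0.02,0.2,0.2]]'; python3 g.py; python3 -m handwheel '[[0,0,0,-0.6,0],[0,-1,0,-1,0],[0,-1,0,-1,0],[0,-1,0,-1,0]]'; python3 t.py
python3 - <<'E'
from h import *
T=get_image('top');S=get_image('scene');crop(T,(255,155,350,280),5,'tc5.png');crop(S,(260,130,400,240),5,'sc5.png')
for im,b in ((T,(255,155,350,280)),(S,(260,130,390,240))):
    for k,z in (('red',.078),('yellow',.045)):
        for c,a in blobs(im,k,b):
            P=ray(im,*c,z); d=P[:2]-[.458,.0117]; print(k,c,a,P,np.degrees(np.arctan2(d[1],d[0]))%360)
E
```

```text
time_s: 8.2
tcp_pos: [0.4529, 0.0802, 0.0619]
tool_rot: [0.171, 1.549, -0.183]
contact_force: [-3.8, 2.8, 0.7]
finger_gap: 0.0001
knob y-off mm -0.6 knob hd 76.5 cam deg 1.9 ideal headz -13.5
knob y-off mm -130.6 knob hd 257.6 cam deg 183.0 ideal headz 167.6
t 8.2 tcp [0.4529 0.0802 0.0619] headz -12.9 f [-3.8403  2.8242  0.714 ] rad 0.06872597250385615 [-0.9999 -0.006   0.0158]
time_s: 8.7
tcp_pos: [0.3085, 0.1118, 0.1802]
tool_rot: [0.16, 1.551, -0.175]
contact_force: [1.7, 1.0, 0.2]
finger_gap: 0.0
t 8.7 tcp [0.3085 0.1118 0.1802] headz -12.257855118859931 tilt [-0.9999 -0.0078  0.0141] j6 2.1452547015941086 f [1.6778 0.9655 0.2331] gap 4.686006357203182e-05
red [274.2917 229.    ] 24 [0.4756 0.0761 0.078 ] 74.74066432344374
yellow [306.3393 205.1607] 56 [ 0.5501 -0.0137  0.045 ] 344.56317959490707
yellow [298.125 232.125] 8 [0.4708 0.0096 0.045 ] 350.61292831805116
red [355.8431 199.6471] 51 [0.4794 0.0803 0.078 ] 72.68151244218697
yellow [342.5 193.3] 10 [0.472  0.0078 0.045 ] 344.2995476655492
yellow [315.411  199.9178] 73 [ 0.5524 -0.0109  0.045 ] 346.5107054780767
```

View pics/tc5.png

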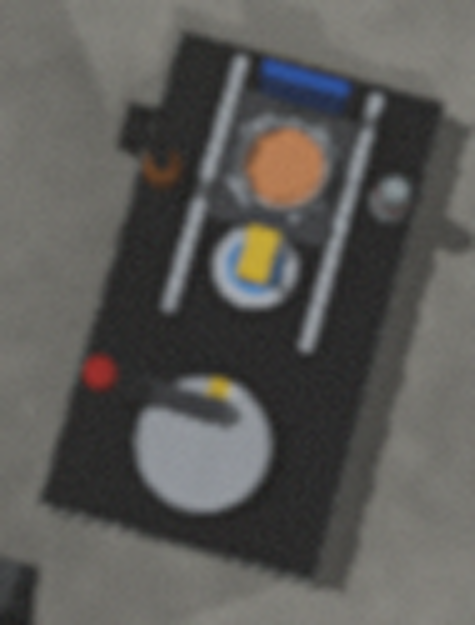

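```bash
python3 -m handwheel '[[0,-0.1,-0.18,1,0.3],[0,-0.1,-0.18,1,0],[0,-0.1,-0.18,1,0],[0,0,-0.18,1,0],[0,0,-0.18,1,0],[0,0,-0.18,1,0],[0,0,-0.18,1,0],[0,0,-0.18,1,0]]'; python3 t.py 0.706 -0.056 0.12
```

```text
time_s: 9.8
tcp_pos: [0.6163, -0.0283, 0.2014]
tool_rot: [0.181, 1.535, -0.189]
contact_force: [0.8, 1.5, 0.4]
finger_gap: 0.0002
t 9.8 tcp [ 0.6163 -0.0283  0.2014] headz -13.578835970748326 tilt [-0.9996 -0.0017  0.0281] j6 1.7652891012122511 f [0.7912 1.5046 0.3547] gap 0.0002326821370071629
units tool xyz [ 2.0993 -0.1443  2.2835]
```

```bash
python3 -m handwheel '[[0,0,-0.07,0.9,0.2],[0,0,-0.07,0.9,0],[0,0,0,0.6,0],[0,1,0,0,0],[0,0.8,0,0,0],[0,0,0,0,0]]'; python3 t.py 0.706 -0.056 0.062
python3 - <<'E'
from h import *
T=get_image('top');S=get_image('scene');crop(T,(255,125,350,250),5,'tc6.png');crop(S,(220,110,380,250),5,'sc6.png')
E
```

```text
time_s: 10.55
tcp_pos: [0.718, -0.0672, 0.1223]
tool_rot: [0.197, 1.534, -0.208]
contact_force: [-0.4, -0.8, 0.5]
finger_gap: -0.0001
t 10.55 tcp [ 0.718  -0.0672  0.1223] headz -14.836353402653403 tilt [-0.9996 -0.0036  0.0279] j6 1.7397788053360475 f [-0.3747 -0.8435  0.5312] gap -0.00010867841293591018
units tool xyz [ 1.4969  0.1983 -0.404 ]
```

View pics/sc6.png

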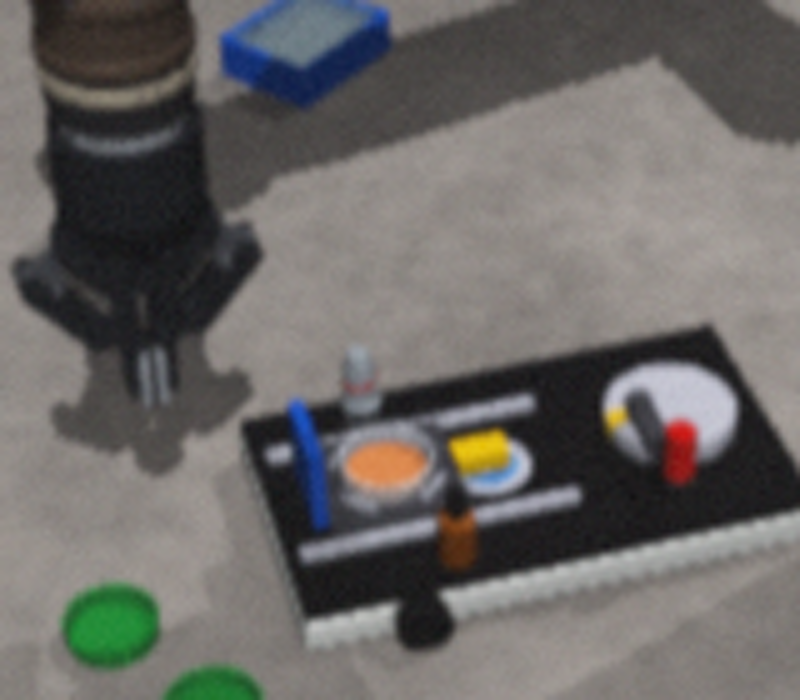

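```bash
python3 -m handwheel '[[0,0.75,0.15,0,0],[0,0.7,0.1,0,0],[0,0,0,-0.4,0],[0,0,0,0,0]]'; python3 t.py 0.6485 -0.04 0.064
```

```text
time_s: 11.15
tcp_pos: [0.7132, -0.0546, 0.0753]
tool_rot: [0.195, 1.515, -0.205]
contact_force: [0.4, 0.4, -0.5]
finger_gap: 0.0001
t 11.15 tcp [ 0.7132 -0.0546  0.0753] headz -14.67138057441393 tilt [-0.9989 -0.0006  0.0466] j6 1.7539806139547993 f [ 0.3522  0.3868 -0.5393] gap 0.00013076019239912967
units tool xyz [ 0.2056 -0.0555 -1.6685]
```

```bash
python3 -m handwheel '[[0,0.15,0,-0.4,0],[0,0.1,0,-0.4,0],[0,0,0,-0.2,0],[0,0,0,-0.15,0]]'; python3 t.py 0.6485 -0.04 0.064
```

```text
time_s: 11.65
tcp_pos: [0.674, -0.044, 0.0699]
tool_rot: [0.193, 1.503, -0.203]
contact_force: [-0.9, -0.9, 0.1]
finger_gap: 0.0001
t 11.65 tcp [ 0.674  -0.044   0.0699] headz -14.585472198705705 tilt [-0.9983  0.0012  0.059 ] j6 1.7643788653514403 f [-0.885  -0.9279  0.1029] gap 0.00013361794663206418
units tool xyz [ 0.1105 -0.0652 -0.65  ]
```

```bash
python3 -m handwheel '[[0,0,0,-0.15,0],[0,0,0,-0.15,0]]'; python3 t.py; python3 -m handwheel '[[0,0,0,-0.2,0],[0,0,0,-0.2,0],[0,0,0,-0.2,0],[0,0,0,-0.2,0]]'; python3 t.py 0.602 -0.027 0.06
python3 - <<'E'
from h import *
T=get_image('top');S=get_image('scene');crop(S,(260,130,400,240),5,'sc7.png')
for n in ['push_plate','nest']:
    for im in (T,S):
        for r in models.mark_of(n,im)[:2]: print(n,r['p'],w(im,r['position']))
E
```

```text
time_s: 11.9
tcp_pos: [0.6631, -0.041, 0.0703]
tool_rot: [0.193, 1.5, -0.203]
contact_force: [2.6, 0.1, 0.1]
finger_gap: 0.0005
t 11.9 tcp [ 0.6631 -0.041   0.0703] headz -14.59068455188604 tilt [-0.9981  0.0016  0.0612] j6 1.767953577054001 f [2.6435 0.0875 0.0738] gap 0.00046845462433099265
time_s: 12.4
tcp_pos: [0.6326, -0.0327, 0.0699]
tool_rot: [0.193, 1.495, -0.203]
contact_force: [2.5, -0.1, 2.4]
finger_gap: 0.0004
t 12.4 tcp [ 0.6326 -0.0327  0.0699] headz -14.59857153698326 tilt [-0.9978  0.0025  0.0664] j6 1.7788129964291395 f [ 2.4594 -0.1021  2.3904] gap 0.00040298286624269885
units tool xyz [ 0.1946 -0.0564 -0.7915]
push_plate 0.57 [ 0.6174 -0.0353  0.0883]
nest 0.62 [ 0.5684 -0.0198  0.0436]
nest 0.36 [ 0.5919 -0.3771  0.0011]
```

View pics/sc7.png

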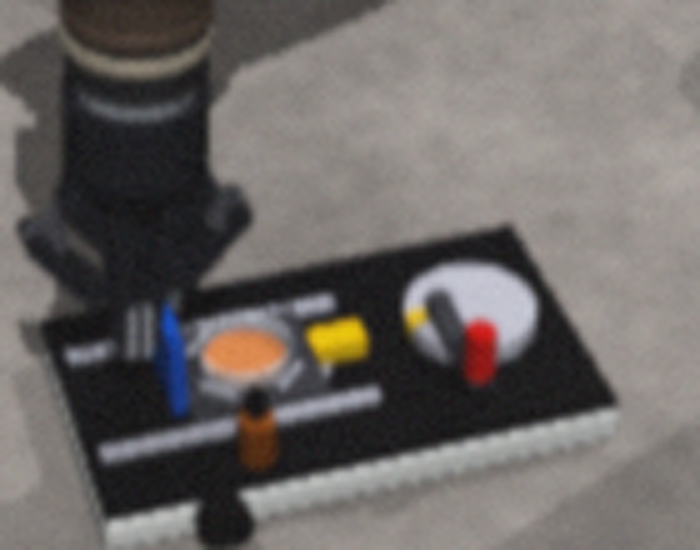

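```bash
python3 -m handwheel '[[0,0,0,-0.2,0],[0,0,0,-0.2,0],[0,0,0,-0.15,0]]'; python3 t.py; python3 -m handwheel '[[0,0,0,-0.1,0]]';  python3 -m handwheel '[[0,0,0,-0.1,0]]'
```

```text
time_s: 13.08
tcp_pos: [0.6117, -0.0272, 0.0681]
tool_rot: [0.194, 1.494, -0.203]
contact_force: [2.6, -0.4, 1.8]
finger_gap: -0.0003
t 13.075 tcp [ 0.6117 -0.0272  0.0681] headz -14.618016072961046 tilt [-0.9977  0.0025  0.0671] j6 1.7867392864609675 f [ 2.645  -0.421   1.7969] gap -0.00029562383508777564
time_s: 13.2
tcp_pos: [0.6075, -0.0261, 0.0681]
tool_rot: [0.194, 1.494, -0.203]
contact_force: [2.0, -0.5, 2.0]
finger_gap: -0.0004
time_s: 13.32
tcp_pos: [0.6057, -0.0256, 0.0685]
tool_rot: [0.193, 1.489, -0.204]
contact_force: [16.5, -4.9, -7.3]
finger_gap: 0.0
```

Force rose to 16.5 N, so the carriage is at its stop. I'll back off and check.

```bash
python3 -m handwheel '[[0,0,0,0,0],[0,0,0,0.3,0],[0,0,0,0.9,0],[0,-1,0,0.5,0],[0,-1,0,0,0],[0,-1,0,0,0],[0,-1,0,0,0],[0,0,0,0,0]]'; python3 t.py
python3 - <<'E'
from h import *
T=get_image('top');S=get_image('scene');crop(T,(255,155,350,280),5,'tc8.png');crop(S,(260,130,400,240),5,'sc8.png')
for n in ['push_plate','nest','dish','cam_axis','crank_knob']:
    for im in (T,S):
        for r in models.mark_of(n,im)[:2]: print(n,r['p'],w(im,r['position']))
for im,b in ((T,(255,155,350,280)),(S,(260,130,390,240))):
    for k,z in (('red',.078),('yellow',.045)):
        for c,a in blobs(im,k,b):
            P=ray(im,*c,z); d=P[:2]-[.458,.0117]; print(k,c,a,P,np.degrees(np.arctan2(d[1],d[0]))%360)
E
```

```text
time_s: 14.32
tcp_pos: [0.6603, -0.0411, 0.2323]
tool_rot: [0.193, 1.503, -0.204]
contact_force: [-0.4, -0.2, 0.2]
finger_gap: -0.0001
t 14.325 tcp [ 0.6603 -0.0411  0.2323] headz -14.620079216019173 tilt [-0.9983  0.0001  0.0586] j6 1.7685923567777517 f [-0.4075 -0.1598  0.2155] gap -5.1060998382101495e-05
nest 0.71 [ 0.5459 -0.0096  0.044 ]
dish 0.64 [0.7543 0.0494 0.0012]
dish 0.82 [0.7561 0.0473 0.    ]
dish 0.54 [ 0.5464 -0.0118  0.0388]
cam_axis 0.77 [0.4561 0.0114 0.0626]
cam_axis 0.4 [ 0.5795 -0.0938  0.0266]
crank_knob 0.42 [0.4733 0.0783 0.0899]
crank_knob 0.6 [0.4748 0.0759 0.0907]
red [274.2647 229.    ] 34 [0.4756 0.0762 0.078 ] 74.75807754467529
red [355.8431 199.6471] 51 [0.4794 0.0803 0.078 ] 72.68151244218697
yellow [336.7059 195.3529] 85 [0.491 0.006 0.045] 350.2078370690385
```

View pics/sc8.png

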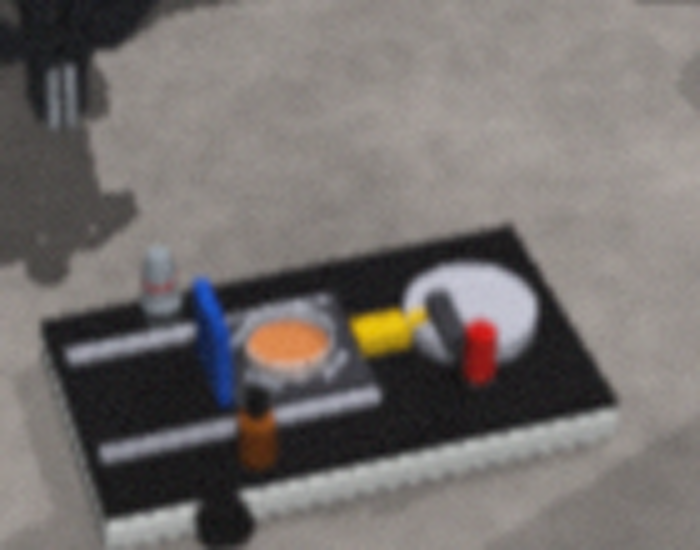

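View pics/tc8.png

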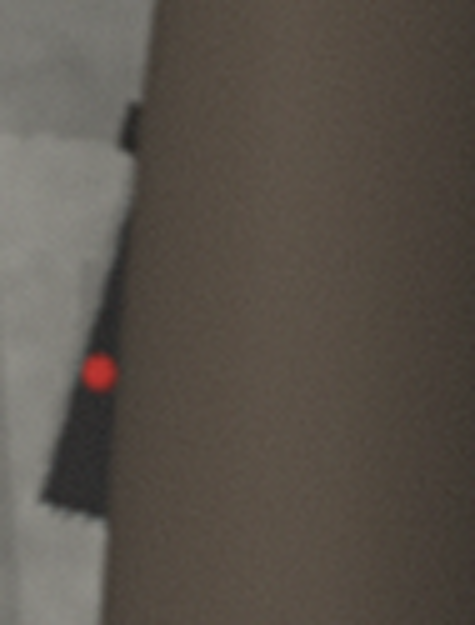

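The scene view shows the nose against the cam's yellow mark, near (415,325) in the crop, and the dish in its nest. I'll move the arm aside for an unobstructed top check.

```bash
python3 -m handwheel '[[0,-0.5,-1,-0.5,0],[0,0,-1,-0.5,0],[0,0,-1,-0.5,0],[0,0,-1,-0.5,0],[0,0,-1,-0.5,0],[0,0,0,0,0]]'; python3 t.py
python3 - <<'E'
from h import *
T=get_image('top');S=get_image('scene');crop(T,(255,155,350,280),5,'tc9.png')
for n in ['push_plate','nest','dish','cam_axis','crank_knob']:
    for im in (T,S):
        for r in models.mark_of(n,im)[:2]: print(n,r['p'],w(im,r['position']))
for im,b in ((T,(255,155,350,280)),(S,(260,130,390,240))):
    for k,z in (('red',.078),('yellow',.045),('blue',.08)):
        for c,a in blobs(im,k,b):
            P=ray(im,*c,z); d=P[:2]-[.458,.0117]; print(k,c,a,P,np.degrees(np.arctan2(d[1],d[0]))%360)
E
```

```text
time_s: 15.68
tcp_pos: [0.5071, -0.2132, 0.2434]
tool_rot: [0.19, 1.508, -0.204]
contact_force: [0.4, -0.1, -0.2]
finger_gap: -0.0001
t 15.675 tcp [ 0.5071 -0.2132  0.2434] headz -14.484860948034708 tilt [-0.9985 -0.0021  0.0546] j6 1.422677815391192 f [ 0.4498 -0.0661 -0.1951] gap -0.00013140236372160904
push_plate 0.74 [0.5503 0.3825 0.0028]
push_plate 0.61 [ 0.5908 -0.022   0.085 ]
push_plate 0.74 [ 0.5925 -0.0289  0.0867]
nest 0.94 [ 0.5477 -0.0122  0.0359]
nest 0.54 [0.5486 0.3867 0.0031]
nest 0.72 [ 0.5439 -0.0111  0.0431]
dish 0.65 [ 0.7762 -0.0364  0.0033]
dish 0.6 [0.755  0.046  0.0004]
dish 0.79 [ 0.7735 -0.0353 -0.0009]
dish 0.74 [ 0.7554  0.0502 -0.0003]
cam_axis 0.67 [0.4566 0.0082 0.0581]
cam_axis 0.7 [0.4579 0.0135 0.06  ]
crank_knob 0.71 [0.476  0.0771 0.0864]
crank_knob 0.17 [ 0.5809 -0.0918  0.0291]
crank_knob 0.68 [0.4753 0.075  0.0902]
crank_knob 0.42 [ 0.544  -0.0105  0.0359]
red [274.375  229.1562] 32 [0.4751 0.0758 0.078 ] 75.05037217409813
yellow [300.2237 225.7632] 76 [0.4893 0.0037 0.045 ] 345.62855272125285
blue [310.4947 190.4421] 95 [ 0.5864 -0.0249  0.08  ] 344.09791493223315
red [355.8431 199.6471] 51 [0.4794 0.0803 0.078 ] 72.68151244218697
yellow [336.9103 195.4359] 78 [0.4907 0.0066 0.045 ] 351.1822352463308
blue [302.5833 197.9242] 132 [ 0.5977 -0.0036  0.08  ] 353.770436145053
```

View pics/tc9.png

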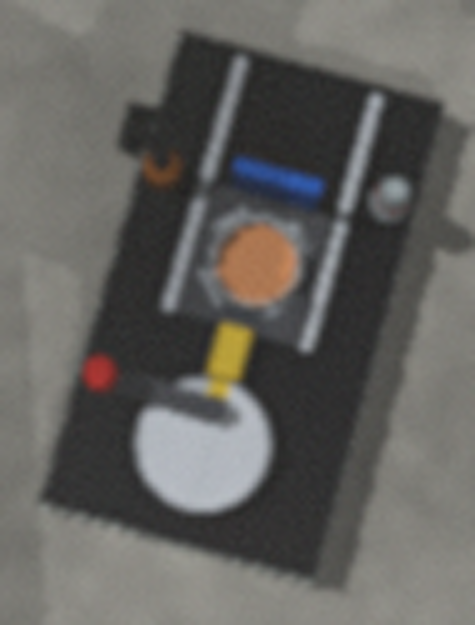

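```bash
python3 -c "
from station import robot
print(robot.finish_job())"
```

```text
the job is handed in; nothing more can be done
None
```

I turned the cam to its low point, pushed the carriage home, and handed the job in at about 16 s with the arm clear of everything.

**Cam:** I pushed the knob clockwise with the closed fingertips, from about 129° to low, at about 5 N. The two cameras put it within about 2° of low, and the yellow mark faces the follower nose.

**Carriage:** I pushed the blue plate at about 2.5 N until the force rose to 16.5 N at the stop. The arm's own motion gives about 59.5 mm of travel. The blue plate's shift in the pictures reads 58.5 mm, or about 59.6 mm once the plate's lower mean height is allowed for.

**Dish and other things:** In the last top view the dish sits in the nest over the lens position. The other things on the unit stand where they were.

**Checks that disagreed:** The yellow blob of the follower nose merged with the cam mark, so it gave no separate check. The dish network also kept reporting the green look-alikes, which I ignored. In the last check it didn't report the real dish, so its place there rests on the pictures and the nest readings.

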